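# Empty the drop-bottom offcut bin into the scrap pan

## Task

Bring the scrap pan over and let it stand on the bench squarely under the offcut bin, then push up the release paddle under the bin's clear guard lip so that the bin's floor drops open and all three steel offcuts fall into the pan. Leave the pan under the bin with the offcuts in it, and do not disturb the other things on the bench.

Things in the scene. Friction and masses are not known exactly. Their poses are not given: they have to be found in the camera images.
- bin: Fixed blue steel bin, open-topped 108 x 108 mm, walls 4 mm, from 190 to 288 mm above the bench. Two 22 mm posts (87 to 109 mm behind its centre, 54 mm to either side) on a foot plate (8 mm thick, 150 mm wide, 85 to 170 mm behind) carry it from behind. Origin on the bench under its centre; x points from its front (lip and paddle) back to the posts, y left, z up.
- lip_edge (a point): Middle of the free edge of the clear guard lip, at its underside: 145 mm in front of the bin's centre, 284 mm above the bench. The lip, 150 mm wide, 4 mm thick, runs level from the bin's front wall to here, over the paddle, which so cannot be reached from straight above: slant the fingers 30 to 45 degrees, tips leading towards the bin (+x), and come in below the lip. Axes as the bin.
- paddle_edge (a point): Centre of the paddle's round free edge, a 10 mm bar 80 mm long along y, 128 mm in front of the bin's centre and 223 mm above the bench at rest (61 mm below the lip, 17 mm short of its edge). A level 5 mm plate joins it to its pivot 58 mm behind (+x); a hook hangs from there, 84 to 64 mm in front of the bin's centre, down to 177 mm above the bench. Axes as the bin at rest.
- trigger (a joint): Angle of the release paddle, rad: 0 at rest, grows as its free edge is pushed up, at most 0.6. The latch lets go at about 0.3: edge 17 mm up, some 20 mm of finger travel once touching when the finger slants at 40 degrees; 25 to 32 mm is sure. A spring returns it; 5 to 10 N at the edge opens it. It need not be held once the floor has dropped.
- drop_spot (a point): Point on the bench where the pan's middle should stand: 8 mm to the front (-x) of the point below the bin's centre; axes as the bin. Within 22 mm along and across is good.
- floor_flap (a joint): Angle of the bin's hinged floor, rad: 0 shut, about 1.3 hanging open. Hinged along the bin's rear (+x) edge at 187 mm height; the front edge falls and then hangs with its tip about 60 mm above the bench. It stays open by its weight. The offcuts slide off it at once and need one to two seconds to settle in the pan.
- pan_mid (a point): Middle of the scrap pan, half-way up (22.5 mm above its underside): loose open aluminium pan 140 x 140 mm outside, 45 mm high, walls 4 mm, about 0.35 kg. x points from its handle to the opposite side, z up. It slides on the bench.
- pan_handle (a point): Grasp point on the pan's straight black handle, 115 mm from the pan's middle along the pan's -x and 34 mm above the bench. The handle is 14 mm wide (along y), 18 mm high, and runs along x from 70 to 159 mm from the pan's middle.
- tube_mid (a point): Centre of a loose square steel tube offcut, 70 x 25 x 25 mm (70 along x), at first in the bin.
- angle_mid (a point): Centre of a loose steel angle offcut, 75 x 26 x 26 mm (75 along x), 10 mm above its underside, at first in the bin.
- bar_mid (a point): Centre of a loose flat steel bar offcut, 65 x 24 x 12 mm (65 along x), at first in the bin.
- spray_can: Bystander: can, 64 mm diameter, 170 mm high, upright; origin under its centre.
- oil_bottle: Bystander: black bottle, 68 mm diameter, 150 mm high, upright; origin under its centre.
- hammer: Bystander: hammer lying flat, about 260 mm long along its x.
- g_clamp: Bystander: steel G-clamp lying flat, about 190 x 100 mm, 16 mm high.
- rod_tin: Bystander: flat tin, 70 x 160 x 30 mm; origin under its centre.
- disc: Bystander: grinding disc lying flat, 115 mm diameter, 12 mm thick; origin under its centre.
Things that resemble listed ones, but are neither listed nor needed, are in the scene too. Leave any brown or green look-alike of the part that bears angle_mid alone.

How it is judged:
By the outcome, as a careful person would: the job done as asked, in the order asked, and still so for the second after the job is handed in, with the robot touching nothing.
It also fails if it takes over 45 s, if anything falls off the work surface, if the arm or the gripper's body presses on something with over 40 N, if the wrist force passes 120 N, or if a joint passes its speed limit or range.

## Robot

A 6-joint arm with a two-finger parallel gripper is mounted at the origin on the work surface. World frame = base frame: x ahead of the robot, y to its left, z up, the work surface at z = 0. Lengths are in m, angles in rad, forces in N, time in s.
With the tool pointing down it reaches from about 0.3 to 0.775 m from the base axis. Payload 14.6 kg.
Tool frame: the origin (TCP) lies on the front face of the gripper's body, between the roots of the fingers; the fingertips stand robot.finger_overhang ahead of it and the grasp point (between the pads) lies 54 mm ahead of it (robot.finger_overhang is the distance from the TCP to the fingertips, in m); z points along the fingers, x is the direction in which the jaws open and shut, and the axes are right-handed (so a half turn about z gives the same grasp; the last joint's range is limited). The gripper opens to 85 mm and grips with 20 to 120 N. Pads are 22 mm wide; open, the fingers measure 114 mm over their backs; the gripper's body (76 mm by 85 mm) begins 54 mm behind the grasp point. The pads swing forward as they close: fully open they stand 13 mm farther back than shut.
Start: joints at [-1.346, 0.3, 1.521, -0, 1.321, -0.067], TCP at [0.158, -0.527, 0.304] pointing down, gripper open.
Joint ranges: [-3.03, 3.03], [-0.79, 2.21], [0.23, 2.52], [-1.04, 4.18], [0, 3.07], [-2.55, 2.55]. Speed limits (rad/s): [2.22, 2.22, 2.57, 3.14, 3.14, 3.14].

## Interface

Orientations are given as a unit quaternion [x, y, z, w].
In Python, from station import robot gives the robot as it stands. The module is installed in compiled form; this text tells all that it offers.
- The arm moves only by the tool carry_out, never from a script. Its argument "targets" is text: rows parted by semicolons, each of 7 numbers parted by spaces: the turn, a rotation vector about the world's x, y, z in rad, then the shift along the world's x, y, z in m, then the opening, from -1 (shut) to 1 (fully open). In form: rx ry rz dx dy dz jaw; .... A call has 1 to 12 rows; each row shifts and turns the commanded pose from where the row before left it; what a row does not reach is not made up. A row lasts 1/10 s, in which the tool goes at most 50 mm and 8.59 degrees, less where a joint would pass 70% of its speed; a pose out of reach is approached as far as the arm can. A call is refused whole if a number of a shift passes 0.05 or a number of a turn 0.15, either way. A call with a gripper value outside its range is refused whole. The fingers move at their own pace and stop on an object; "squeeze" is the grip in N (left out, the last holds). Time passes only in rows, so rows that do not move let the fingers close. It gives the time, the measured TCP pose, the force and the opening at its end, in the units of the state.
- robot.get_obs(): the state, without advancing time (a new reading comes with each control period).
- robot.snapshot(name): name is "scene" or "top" or "wrist"; returns a dict with "frame" (400x640x3 uint8, red, green, blue), "range_z" (400x640 float32, m along the optical axis (not along the pixel's ray), 0 where there is no reading), "fx", "fy", "cx", "cy" (pixels), "position" and "orientation" of the camera in the world. Camera axes: x right, y down, z forward; pixel columns grow to the right and rows downward; lengths in m; the calibration is good to about 2 mm. The wrist camera is an equidistant fisheye: a pixel r from the principal point sees the ray r / f radians off the axis. A picture is of the moment at which its call begins.
- robot.close_job(): hands the job in, once; it reports no verdict.
The state is a dict: "time_s": time; "q": joint angles; "joint_vel": joint speeds; "effort": joint torques, N m; "ee_pos": TCP position; "eef_rot": TCP orientation; "contact_force": force on the tool from outside, world axes, zero at the start; "moment": the same for the moment, N m; "finger_gap": finger opening in m.
Only numpy, scipy, OpenCV 4.12 (cv2) and the standard library are available. Lean on these libraries where they do the work, as an engineer would, in place of code of your own. Each camera call takes 0.05 s, during which the arm holds its last target.

## Working session

There is one attempt and no reset: what is moved stays moved. The work goes in short steps, Python scripts to look and compute and a tool call to move; the robot and the scene stay as the last step left them, time stands still between calls to the robot, and variables do not carry over. Pictures are saved under pics/ and viewed, and the job is handed in when it is done.

Besides the shell and the picture viewer there is one more tool, called after "Request:" as name(argument=value, ...) on one line, values as JSON. carry_out: Moves the arm, as the interface text tells. Its arguments: {"type":"object","properties":{"targets":{"type":"string"},"squeeze":{"type":"number"}},"required":["targets"]}

```bash
mkdir -p pics; cat > h.py <<'E'
import numpy as np, cv2
from scipy.spatial.transform import Rotation as R
from station import robot
def snap(n,f):
    s=robot.snapshot(n); cv2.imwrite(f'pics/{f}.png',s['frame'][:,:,::-1])
    np.savez(f'pics/{f}.npz',**{k:np.array(v) for k,v in s.items()}); return s
def load(f): return np.load(f'pics/{f}.npz')
def cloud(s):
    h,w=s['range_z'].shape; u,v=np.meshgrid(np.arange(w),np.arange(h)); z=s['range_z']
    p=np.stack([(u-s['cx'])/s['fx']*z,(v-s['cy'])/s['fy']*z,z],-1)
    return p@R.from_quat(s['orientation']).as_matrix().T+s['position']
E
python3 - <<'E'
from h import *
for n in ['scene','top','wrist']:
    s=snap(n,n+'0'); print(n,s['position'],s['orientation'],s['fx'],s['cx'],s['cy'])
print(robot.get_obs(),robot.finger_overhang)
E
```

```text
scene [ 1.55458762 -0.17745098  1.19803907] [ 0.71709243  0.59421609 -0.23186562 -0.28093419] 446.6008101447676 321.72918141889323 200.7572294226434
top [0.37116261 0.01485742 1.43309373] [-0.70038903  0.70674416 -0.07076749  0.07042628] 435.77152501562585 322.9970952357554 198.48741710778177
wrist [ 0.22030457 -0.50622     0.37224134] [ 0.79551876 -0.59163492 -0.07863483  0.10456855] 309.70691628693146 318.58851598985694 198.43702823263257
{'time_s': 0.15, 'q': array([-1.34558551e+00,  3.00331107e-01,  1.52143848e+00, -1.32372024e-05,
        1.32069484e+00, -6.65791968e-02]), 'joint_vel': array([ 0.00041583, -0.00173742, -0.00184205,  0.00037134, -0.00024738,
       -0.00029754]), 'effort': array([-5.27820441e-05, -5.43667924e+01, -3.61887109e+01, -6.08661367e-05,
        3.15819918e-03, -2.92697791e-05]), 'ee_pos': array([ 0.15819737, -0.52663852,  0.30345841]), 'eef_rot': array([ 8.02393275e-01, -5.96795477e-01, -3.35830698e-04, -2.77949402e-04]), 'contact_force': array([ 0.26987535,  0.92773012, -0.33654907]), 'moment': array([ 0.01083983, -0.04969756,  0.0299263 ]), 'finger_gap': 0.08533233892889192} 0.0726
```

View pics/scene0.png

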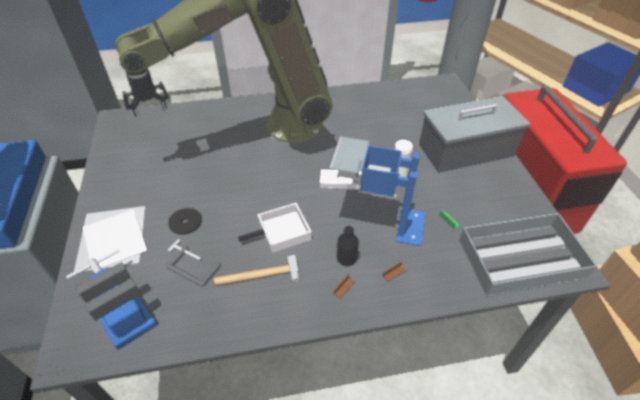

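View pics/top0.png

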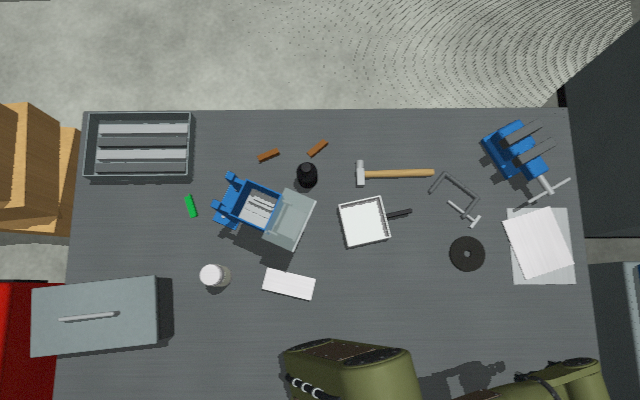

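View pics/wrist0.png

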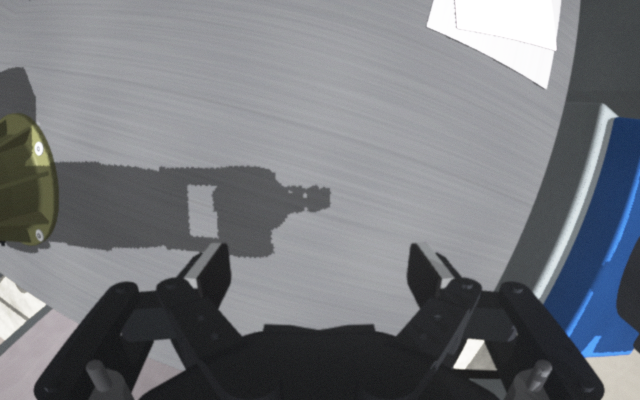

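The top view shows the bin near (255,205) with its posts to the left and the clear lip to the right at (290,220). The pan is at (363,222) with its handle pointing right to (410,212). The white tin is at (289,284), the can at (213,275), the bottle at (307,175), the hammer at (395,173) and the disc at (467,254).

```bash
python3 - <<'E'
from h import *
s=load('top0'); im=s['frame'][:,:,::-1]
c=im[130:320,180:480]; cv2.imwrite('pics/topz.png',cv2.resize(c,None,fx=2.66,fy=2.66,interpolation=cv2.INTER_CUBIC))
P=cloud(s); g=lambda u,v:P[v,u].round(3)
for n,(u,v) in dict(bench=(400,300),panmid=(363,222),h1=(395,214),h2=(408,211),bottle=(307,172),can=(213,274),tin=(289,284),lip=(295,222),hammerhead=(361,173),disc=(460,254)).items(): print(n,g(u,v))
Z=P[:,:,2]
# bin upper rim points
reg=np.zeros(Z.shape,bool); reg[160:260,200:330]=1
m=reg&(Z>.27)&(Z<.30); 
print('rim n',m.sum()); q=P[m][:,:2].astype(np.float32); print(cv2.minAreaRect(q), cv2.boxPoints(cv2.minAreaRect(q)))
reg[:]=0; reg[185:255,330:396]=1
m=reg&(Z>.035)&(Z<.06)
q=P[m][:,:2].astype(np.float32); print('pan',m.sum(),cv2.minAreaRect(q),cv2.boxPoints(cv2.minAreaRect(q)))
reg[:]=0; reg[200:225,390:415]=1
m=reg&(Z>.03)&(Z<.06); q=P[m]; print('handle',m.sum(),q.mean(0),cv2.minAreaRect(q[:,:2].astype(np.float32)))
E
```

```text
bench [ 0.328 -0.231 -0.002]
panmid [ 0.58  -0.119  0.004]
h1 [ 0.6   -0.219  0.044]
h2 [ 0.609 -0.262  0.042]
bottle [0.716 0.061 0.141]
can [0.41  0.329 0.171]
tin [0.381 0.123 0.032]
lip [0.54  0.088 0.288]
hammerhead [ 0.741 -0.114  0.028]
disc [ 0.471 -0.429  0.013]
rim n 2448
((0.5830869674682617, 0.1792159229516983), (0.2556610107421875, 0.15006205439567566), 65.08081817626953) [[0.46118107 0.09489958]
 [0.5972728  0.03167252]
 [0.7049929  0.26353228]
 [0.5689011  0.32675934]]
pan 320 ((0.5837447047233582, -0.1346169263124466), (0.14062106609344482, 0.1761651337146759), 12.266035079956055) [[ 0.496326   -0.06348269]
 [ 0.5337525  -0.23562627]
 [ 0.67116344 -0.20575115]
 [ 0.6337369  -0.03360759]]
handle 102 [ 0.60476302 -0.23642661  0.04180091] ((0.6055333614349365, -0.2372691035270691), (0.014846771955490112, 0.07127336412668228), 11.849489212036133)
```

View pics/topz.png

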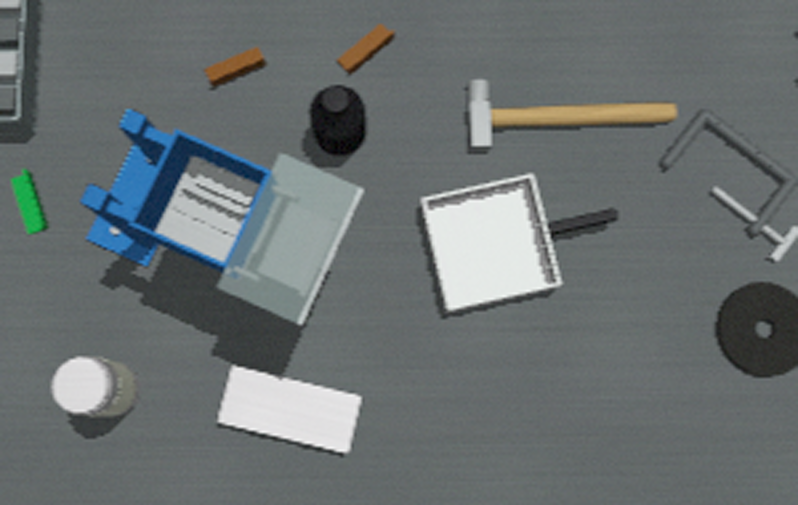

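```bash
cat >> h.py <<'E'
def tool(az,th):  # tips leading toward azimuth az (deg), slant th deg; tool x at az-90
    a=np.radians(az);t=np.radians(th)
    z=np.array([np.sin(t)*np.cos(a),np.sin(t)*np.sin(a),-np.cos(t)])
    x=np.array([np.cos(a-np.pi/2),np.sin(a-np.pi/2),0]); return R.from_matrix(np.stack([x,np.cross(z,x),z],1))
def delta(Rt,pt,n=1):
    o=robot.get_obs(); R0=R.from_quat(o['eef_rot'])
    rv=(Rt*R0.inv()).as_rotvec(); d=pt-o['ee_pos']
    print('turn',rv.round(3),np.linalg.norm(rv).round(3),'shift',d.round(4),'per row',(rv/n).round(4),(d/n).round(4))
BD=np.array([.421,.907,0]); BC=np.array([.590,.195,0]); BA=65.08
E
python3 - <<'E'
from h import *
s=load('top0');P=cloud(s);Z=P[:,:,2]
def rect(r,lo,hi):
    m=np.zeros(Z.shape,bool); m[r[1]:r[3],r[0]:r[2]]=1; m&=(Z>lo)&(Z<hi); q=P[m][:,:2].astype(np.float32); b=cv2.minAreaRect(q); print(np.round(b[0],3),np.round(b[1],3),round(b[2],1),np.round(cv2.boxPoints(b),3).tolist())
print('tin');rect((255,260,325,305),.02,.05)
print('bottle');rect((290,155,325,195),.10,.16)
print('can');rect((195,260,235,295),.15,.19)
print('pan walls');rect((332,190,392,252),.03,.06)
s2=load('scene0');P=cloud(s2);Z=P[:,:,2]
print('rim scene');rect((320,130,420,200),.278,.296)
pd=np.array([np.cos(np.radians(102.27)),np.sin(np.radians(102.27)),0]); pm=np.array([.580,-.117,0])
for th in (30,35):
    T=tool(102.27,th); zz=T.as_matrix()[:,2]
    g=pm-.115*pd+[0,0,.034]; t=g-.054*zz; print(th,'grasp',g,'tcp',t); delta(T,t-.08*zz,12)
E
```

```text
tin
[0.383 0.126] [0.16 0.07] 76.4 [[0.33000001311302185, 0.05700000002980232], [0.39800000190734863, 0.03999999910593033], [0.4359999895095825, 0.19599999487400055], [0.36800000071525574, 0.21199999749660492]]
bottle
[0.729 0.067] [0.055 0.054] 0.6 [[0.7009999752044678, 0.09399999678134918], [0.7009999752044678, 0.03999999910593033], [0.7570000290870667, 0.04100000113248825], [0.7559999823570251, 0.0949999988079071]]
can
[0.409 0.339] [0.061 0.06 ] 88.5 [[0.3779999911785126, 0.3100000023841858], [0.43799999356269836, 0.30799999833106995], [0.4399999976158142, 0.36899998784065247], [0.3799999952316284, 0.3700000047683716]]
pan walls
[ 0.582 -0.128] [0.141 0.163] 12.2 [[0.4959999918937683, -0.06300000101327896], [0.531000018119812, -0.22200000286102295], [0.6679999828338623, -0.19200000166893005], [0.6340000033378601, -0.03400000184774399]]
rim scene
[0.585 0.174] [0.256 0.158] 64.8 [[0.46000000834465027, 0.09200000017881393], [0.6019999980926514, 0.02500000037252903], [0.7110000252723694, 0.25600001215934753], [0.5690000057220459, 0.3230000138282776]]
30 grasp [ 0.60443966 -0.22937305  0.034     ] tcp [ 0.61017767 -0.25575629  0.08076537]
turn [ 0.494 -0.292  1.456] 1.565 shift [ 0.4605  0.2318 -0.1534] per row [ 0.0412 -0.0244  0.1213] [ 0.0384  0.0193 -0.0128]
35 grasp [ 0.60443966 -0.22937305  0.034     ] tcp [ 0.61102203 -0.25963866  0.07823421]
turn [ 0.577 -0.341  1.443] 1.59 shift [ 0.4626  0.2222 -0.1597] per row [ 0.048  -0.0284  0.1202] [ 0.0385  0.0185 -0.0133]
```

Request:
carry_out(targets="0.041 -0.024 0.121 0.038 0.019 -0.006 1;0.041 -0.024 0.121 0.038 0.019 -0.006 1;0.041 -0.024 0.121 0.038 0.019 -0.006 1;0.041 -0.024 0.121 0.038 0.019 -0.006 1;0.041 -0.024 0.121 0.038 0.019 -0.006 1;0.041 -0.024 0.121 0.038 0.019 -0.006 1;0.041 -0.024 0.121 0.038 0.019 -0.006 1;0.041 -0.024 0.121 0.038 0.019 -0.006 1;0.041 -0.024 0.121 0.038 0.019 -0.006 1;0.041 -0.024 0.121 0.038 0.019 -0.006 1;0.041 -0.024 0.121 0.038 0.019 -0.006 1;0 0 0 0 0 0 1")

```text
time_s: 1.35
ee_pos: [0.5793, -0.3145, 0.235]
eef_rot: [0.969, 0.043, -0.028, -0.24]
contact_force: [-2.1, 0.5, -0.5]
finger_gap: 0.0856
```

```bash
python3 - <<'E'
from h import *
o=robot.get_obs(); print(o['time_s'],o['q'].round(3),o['ee_pos'],o['contact_force'])
pd=np.array([np.cos(np.radians(102.27)),np.sin(np.radians(102.27)),0]); pm=np.array([.580,-.117,0])
for th in (30,35):
    T=tool(102.27,th); zz=T.as_matrix()[:,2]
    g=pm-.115*pd+[0,0,.034]; t=g-.054*zz; delta(T,t-.08*zz,1)
snap('wrist','wrist1')
E
```

```text
1.35 [-0.639  0.74   1.074  0.335  1.685 -0.75 ] [ 0.57931899 -0.31448819  0.23503117] [-2.1125573   0.47463199 -0.49025245]
turn [ 0.041 -0.027  0.117] 0.127 shift [ 0.0394  0.0196 -0.085 ] per row [ 0.0415 -0.0274  0.1165] [ 0.0394  0.0196 -0.085 ]
turn [ 0.128 -0.014  0.115] 0.172 shift [ 0.0415  0.01   -0.0913] per row [ 0.1277 -0.0139  0.1149] [ 0.0415  0.01   -0.0913]
```

View pics/wrist1.png

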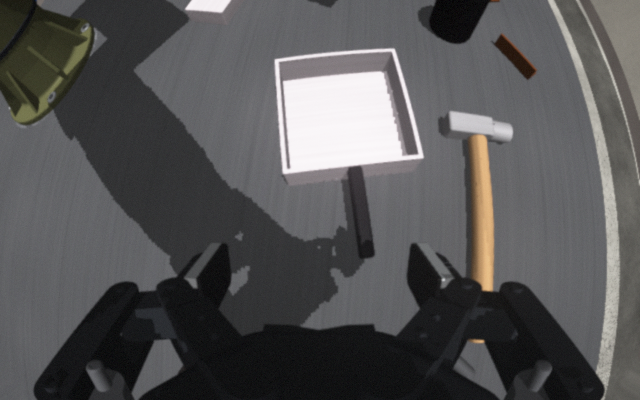

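The wrist view shows the pan at (350,115). Its handle runs from (355,170) to (365,255), between the open fingers, and the hammer is clear on the right at (482,210).

Request:
carry_out(targets="0.041 -0.027 0.117 0.039 0.02 -0.035 1;0 0 0 0 0 -0.04 1;0 0 0 0 0 -0.01 1;0 0 0 0 0 0 1")

```text
time_s: 1.8
ee_pos: [0.6099, -0.3005, 0.1557]
eef_rot: [0.961, 0.098, -0.027, -0.256]
contact_force: [0.1, -0.2, 0.2]
finger_gap: 0.0853
```

```bash
python3 - <<'E'
from h import *
o=robot.get_obs(); print(o['time_s'],o['q'].round(3),o['ee_pos'],o['contact_force'])
s=snap('wrist','wrist2')
# project fisheye cloud
h,w=s['range_z'].shape;u,v=np.meshgrid(np.arange(w),np.arange(h));x=(u-s['cx'])/s['fx'];y=(v-s['cy'])/s['fy'];r=np.hypot(x,y)+1e-9
k=np.tan(r)/r; z=s['range_z']; p=np.stack([x*k*z,y*k*z,z],-1)@R.from_quat(s['orientation']).as_matrix().T+s['position']
f=s['frame'].astype(int).sum(-1)
m=(p[...,2]>.035)&(p[...,2]<.05)&(f<200)&(np.abs(p[...,0]-.605)<.05)&(p[...,1]<-.19)&(p[...,1]>-.29)
q=p[m]; print(m.sum(),q.mean(0),cv2.minAreaRect(q[:,:2].astype(np.float32)))
pd=np.array([np.cos(np.radians(102.27)),np.sin(np.radians(102.27)),0]); pm=np.array([.580,-.117,0])
T=tool(102.27,30); zz=T.as_matrix()[:,2]
g=pm-.115*pd+[0,0,.034]; t=g-.054*zz; delta(T,t,1)
E
```

```text
1.8 [-0.599  0.878  1.031  0.352  1.623 -0.854] [ 0.60994771 -0.30046864  0.15571529] [ 0.05054497 -0.20842629  0.18752362]
2391 [ 0.60497308 -0.2344243   0.04153919] ((0.6047598123550415, -0.232308030128479), (0.013650336302816868, 0.08737052232027054), 12.1454496383667)
turn [0.004 0.001 0.01 ] 0.011 shift [-0.0003  0.0451 -0.0771] per row [0.0045 0.0012 0.0102] [-0.0003  0.0451 -0.0771]
```

View pics/wrist2.png

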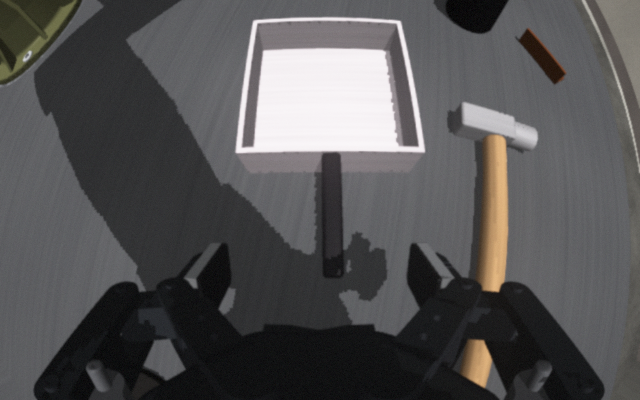

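The handle sits centred between the pads, at about (333,215), and its measured width and angle match the given size. I'll go in and grip.

Request:
carry_out(targets="0.004 0.001 0.01 0 0.014 -0.026 1;0 0 0 0 0.014 -0.026 1;0 0 0 0 0.014 -0.025 1;0 0 0 0 0 0 1;0 0 0 0 0 0 -1;0 0 0 0 0 0 -1;0 0 0 0 0 0 -1;0 0 0 0 0 0 -1;0 0 0 0 0 0 -1;0 0 0 0 0 0 -1", squeeze=70)

```text
time_s: 2.85
ee_pos: [0.6111, -0.2582, 0.0803]
eef_rot: [0.96, 0.104, -0.028, -0.257]
contact_force: [-1.5, -1.4, 5.3]
finger_gap: 0.0129
```

```bash
python3 - <<'E'
from h import *
o=robot.get_obs(); print(o['time_s'],o['q'].round(3),o['ee_pos'],o['contact_force'],o['moment'],o['finger_gap'])
s=snap('wrist','wrist3')
E
```

```text
2.85 [-0.549  0.928  1.131  0.371  1.47  -0.876] [ 0.61108867 -0.25822765  0.08033679] [-1.53223588 -1.39119618  5.29776321] [0.01899638 0.19758503 0.0700182 ] 0.01287948346491539
```

View pics/wrist3.png

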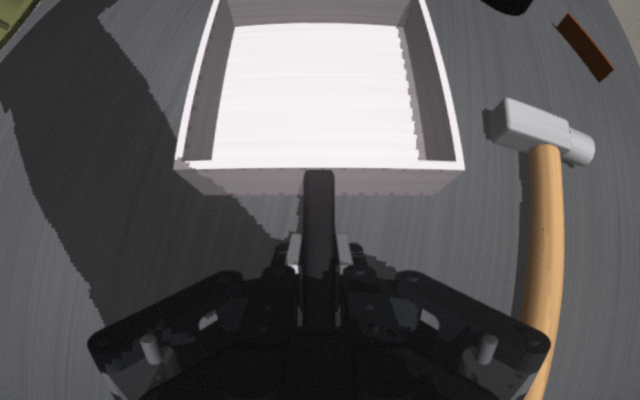

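Gripped at 12.9 mm opening, with the handle between the pads at (318,240). Next I'll slide the pan round onto the bin's axis.

Request:
carry_out(targets="0 0 0 0 0 0.004 -1;0 0 -0.065 -0.0147 0.018 0 -1;0 0 -0.065 -0.0147 0.018 0 -1;0 0 -0.065 -0.0147 0.018 0 -1;0 0 -0.065 -0.0147 0.018 0 -1;0 0 -0.065 -0.0147 0.018 0 -1;0 0 -0.065 -0.0147 0.018 0 -1;0 0 -0.065 -0.0147 0.018 0 -1;0 0 -0.065 -0.0147 0.018 0 -1;0 0 -0.065 -0.0147 0.018 0 -1;0 0 -0.065 -0.0147 0.018 0 -1;0 0 0 0 0 0 -1")

```text
time_s: 4.1
ee_pos: [0.462, -0.076, 0.0832]
eef_rot: [0.943, -0.208, 0.054, -0.253]
contact_force: [0.5, -0.3, -3.8]
finger_gap: 0.0132
```

```bash
python3 - <<'E'
from h import *
o=robot.get_obs(); print(o['time_s'],o['q'].round(3),o['ee_pos'],o['contact_force'],o['moment'],o['finger_gap'])
D=np.array([.5866,.1867,0]); T=tool(BA,30)
delta(T,D-.142*BD+[0,0,.0803],1)
s=snap('top','top4')
c=s['frame'][130:320,180:480,::-1]; cv2.imwrite('pics/top4z.png',cv2.resize(c,None,fx=2.66,fy=2.66,interpolation=cv2.INTER_CUBIC))
E
```

```text
4.1 [-0.428  0.47   1.965  0.727  0.851 -0.524] [ 0.46196217 -0.07604734  0.08324762] [ 0.52960483 -0.30315166 -3.75405149] [-0.85630055  0.36151692  0.03610824] 0.013175263734759409
turn [-0.001 -0.002 -0.001] 0.003 shift [ 0.0649  0.134  -0.0029] per row [-0.0009 -0.0025 -0.0008] [ 0.0649  0.134  -0.0029]
```

View pics/top4z.png

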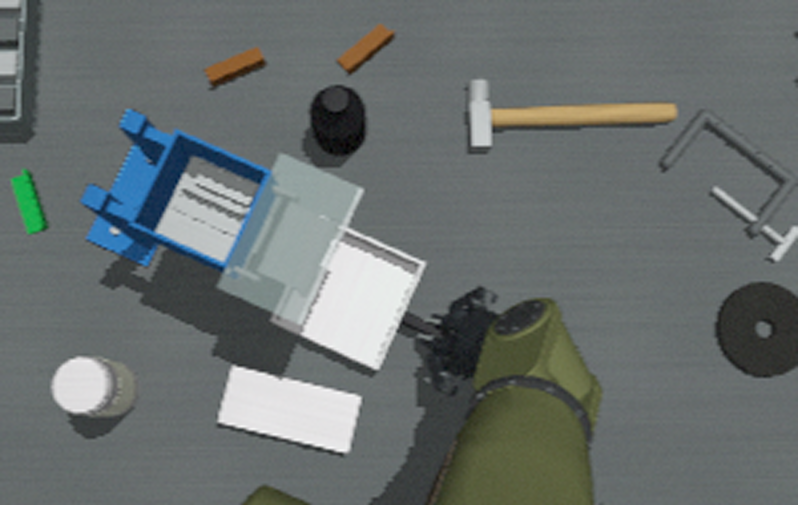

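Pan and bin line up well. The pan is at (355,300) just in front of the lip edge, with the gripper behind it at (460,335). Before sliding under, I'll check the arm's clearance from the lip.

```bash
python3 - <<'E'
from h import *
for n in ('top','scene'):
    s=load('top4') if n=='top' else snap('scene','scene4')
    p=cloud(s); f=s['frame'].astype(int)
    b=(p-BC)@np.stack([BD,[-.907,.421,0],[0,0,1]],1)  # bin frame
    m=(b[...,0]<-.15)&(b[...,0]>-.6)&(np.abs(b[...,1])<.1)&(b[...,2]>.06)&(s['range_z']>0)
    q=b[m]
    for z0 in np.arange(.06,.6,.06):
        k=(q[:,2]>=z0)&(q[:,2]<z0+.06)
        if k.sum(): print(n,round(z0,2),k.sum(),'max x',q[k,0].max().round(3))
E
```

```text
top 0.06 383 max x -0.27
top 0.12 176 max x -0.294
top 0.18 106 max x -0.309
top 0.24 735 max x -0.317
top 0.3 603 max x -0.32
top 0.36 621 max x -0.324
top 0.42 302 max x -0.334
scene 0.06 354 max x -0.273
scene 0.12 325 max x -0.298
scene 0.18 371 max x -0.315
scene 0.24 954 max x -0.321
scene 0.3 740 max x -0.322
scene 0.36 818 max x -0.325
scene 0.42 405 max x -0.33
```

Request:
carry_out(targets="0 0 0 0.0093 0.0192 0 -1;0 0 0 0.0093 0.0192 0 -1;0 0 0 0.0093 0.0192 0 -1;0 0 0 0.0093 0.0192 0 -1;0 0 0 0.0093 0.0192 0 -1;0 0 0 0 0 0 -1")

```text
time_s: 4.8
ee_pos: [0.5116, 0.0193, 0.0837]
eef_rot: [0.944, -0.207, 0.056, -0.253]
contact_force: [0.1, -0.9, -4.2]
finger_gap: 0.0128
```

```bash
cat > clr.py <<'E'
from h import *
import sys
o=robot.get_obs(); print(o['time_s'],o['q'].round(3),o['ee_pos'],o['contact_force'],o['finger_gap'])
M=np.stack([BD,[-.907,.421,0],[0,0,1]],1)
for n in ('top','scene'):
    s=snap(n,n+sys.argv[1])
    p=cloud(s)
    b=(p-BC)@M
    m=(b[...,0]<-.150)&(b[...,0]>-.6)&(np.abs(b[...,1])<.1)&(b[...,2]>.06)&(s['range_z']>0)
    q=b[m]
    print(n,[(round(z0,2),int(k.sum()),float(q[k,0].max().round(3))) for z0 in np.arange(.06,.6,.06) for k in [(q[:,2]>=z0)&(q[:,2]<z0+.06)] if k.sum()])
D=np.array([.5866,.1867,0]); T=tool(BA,30)
delta(T,D-.142*BD+[0,0,.0803],1)
E
python3 clr.py 5
```

```text
4.8 [-0.2    0.51   1.894  0.775  0.769 -0.347] [0.51164541 0.01931669 0.08366632] [ 0.10921651 -0.90989827 -4.20645093] 0.012752926034609036
top [(np.float64(0.06), 325, -0.163), (np.float64(0.12), 137, -0.185), (np.float64(0.18), 81, -0.201), (np.float64(0.24), 778, -0.211), (np.float64(0.3), 621, -0.225), (np.float64(0.36), 646, -0.241), (np.float64(0.42), 333, -0.259)]
scene [(np.float64(0.06), 337, -0.167), (np.float64(0.12), 319, -0.192), (np.float64(0.18), 451, -0.206), (np.float64(0.24), 1039, -0.215), (np.float64(0.3), 778, -0.227), (np.float64(0.36), 848, -0.244), (np.float64(0.42), 419, -0.256)]
turn [ 0.     0.    -0.002] 0.002 shift [ 0.016   0.04   -0.0032] per row [ 0.0003  0.0001 -0.0021] [ 0.016   0.04   -0.0032]
```

View pics/scene5.png

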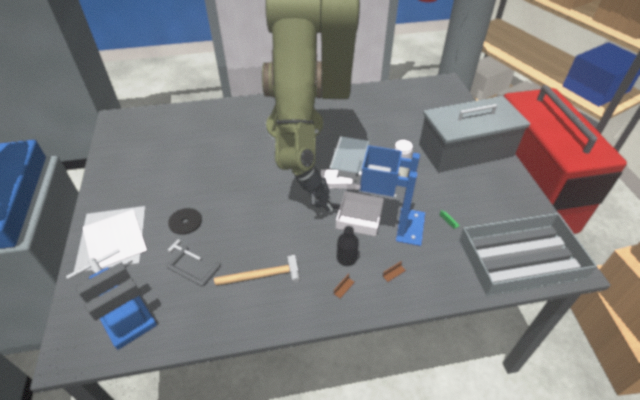

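The scene view shows the pan partly under the bin at (360,212), with the gripper at (318,190) and the wrist about 60 mm clear of the lip. I'll move the remaining distance and lower the pan.

Request:
carry_out(targets="0 0 0 0.0085 0.02 0 -1;0 0 0 0.0085 0.02 0 -1;0 0 0 0 0 -0.003 -1;0 0 0 0 0 0 -1")

```text
time_s: 5.3
ee_pos: [0.5275, 0.0576, 0.0804]
eef_rot: [0.943, -0.208, 0.056, -0.253]
contact_force: [0.5, -0.2, -2.5]
finger_gap: 0.0129
```

```bash
python3 clr.py 6; python3 - <<'E'
from h import *
snap('wrist','wrist6')
M=np.stack([BD,[-.907,.421,0],[0,0,1]],1)
s=load('scene6'); b=(cloud(s)-BC)@M
z=b[...,2]; m=(z>.036)&(z<.055)&(np.abs(b[...,0])<.12)&(np.abs(b[...,1])<.1)&(s['frame'].min(-1)>90)
q=b[m]; print(m.sum(),q.min(0),q.max(0),cv2.minAreaRect(q[:,:2].astype(np.float32)))
c=s['frame'][110:270,250:450,::-1]; cv2.imwrite('pics/s6z.png',cv2.resize(c,None,fx=3.5,fy=3.5,interpolation=cv2.INTER_CUBIC))
E
```

```text
5.3 [-0.116  0.536  1.859  0.787  0.735 -0.277] [0.52747527 0.05755204 0.08042402] [ 0.52697608 -0.16633548 -2.49369475] 0.01292842799938521
top [(np.float64(0.06), 105, -0.15), (np.float64(0.12), 108, -0.15), (np.float64(0.18), 90, -0.16), (np.float64(0.24), 778, -0.17), (np.float64(0.3), 627, -0.189), (np.float64(0.36), 642, -0.208), (np.float64(0.42), 286, -0.232)]
scene [(np.float64(0.06), 167, -0.15), (np.float64(0.12), 313, -0.151), (np.float64(0.18), 503, -0.167), (np.float64(0.24), 1008, -0.172), (np.float64(0.3), 796, -0.194), (np.float64(0.36), 856, -0.211), (np.float64(0.42), 366, -0.231)]
turn [ 0. -0. -0.] 0.0 shift [-0.0005  0.0007 -0.0003] per row [ 0.     -0.0001 -0.0003] [-0.0005  0.0007 -0.0003]
308 [-0.11799274 -0.07710991  0.03611169] [0.05783096 0.07097521 0.05362442] ((-0.030032295733690262, -0.0028211772441864014), (0.14804795384407043, 0.17584680020809174), 89.81498718261719)
```

View pics/s6z.png

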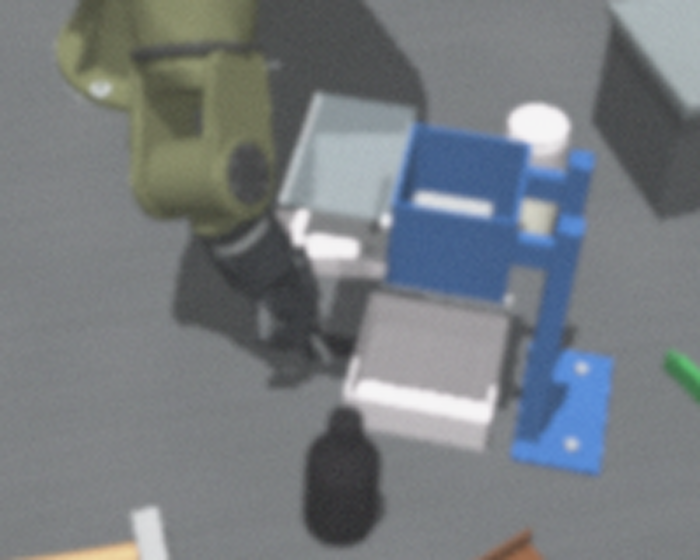

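View pics/wrist6.png

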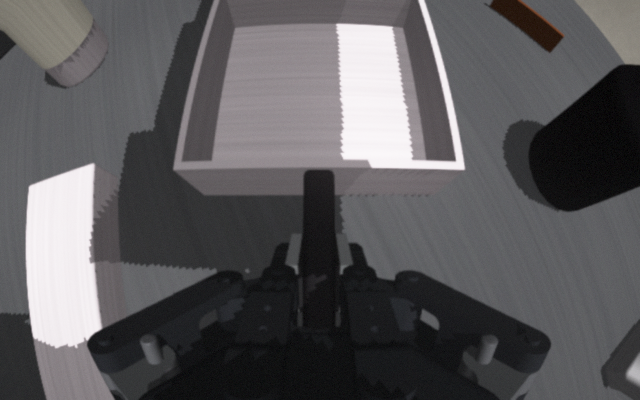

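The pan reads about 12 mm in front of the bin's centre and 3 mm sideways, which is within tolerance and square. I'll set it down, release and back out.

Request:
carry_out(targets="0 0 0 0 0 -0.002 -1;0 0 0 0 0 0 0;0 0 0 0 0 0 1;0 0 0 0 0 0 1;0 0 0 0 0 0 1;0 0 0 -0.0084 -0.0181 0.015 1;0 0 0 -0.0084 -0.0181 0.02 1;0 0 0 -0.0084 -0.0181 0.02 1;0 0 0 -0.0084 -0.0181 0.02 1;0 0 0 -0.0084 -0.0181 0.02 1;0 0 0 -0.0084 -0.0181 0.02 -1;0 0 0 -0.0084 -0.0181 0.02 -1")

```text
time_s: 6.65
ee_pos: [0.4682, -0.0693, 0.2145]
eef_rot: [0.943, -0.208, 0.056, -0.253]
contact_force: [-0.5, 0.4, -0.4]
finger_gap: 0.059
```

```bash
python3 clr.py 7; python3 - <<'E'
from h import *
M=np.stack([BD,[-.907,.421,0],[0,0,1]],1)
s=load('scene7'); b=(cloud(s)-BC)@M
z=b[...,2]; m=(z>.036)&(z<.055)&(np.abs(b[...,0])<.09)&(np.abs(b[...,1])<.1)&(s['frame'].min(-1)>90)
q=b[m]; print(m.sum(),q.min(0),q.max(0))
T=tool(BA,40); zz=T.as_matrix()[:,2]
for tip in ([-.1326,.1885],[-.1326,.2035]):
  t=BC+tip[0]*BD+[0,0,tip[1]]-.0726*zz; delta(T,t,1); delta(T,t-.1*zz,1)
c=s['frame'][110:270,250:450,::-1]; cv2.imwrite('pics/s7z.png',cv2.resize(c,None,fx=3.5,fy=3.5,interpolation=cv2.INTER_CUBIC))
snap('wrist','wrist7')
E
```

```text
6.65 [-0.409  0.229  1.897  0.601  1.085 -0.281] [ 0.46815852 -0.06928197  0.214516  ] [-0.54429595  0.44232371 -0.37676667] 0.05899420401381536
top [(np.float64(0.12), 36, -0.247), (np.float64(0.18), 337, -0.256), (np.float64(0.24), 342, -0.282), (np.float64(0.3), 130, -0.295), (np.float64(0.36), 1586, -0.308), (np.float64(0.42), 1268, -0.313), (np.float64(0.48), 174, -0.342)]
scene [(np.float64(0.12), 74, -0.252), (np.float64(0.18), 353, -0.257), (np.float64(0.24), 432, -0.285), (np.float64(0.3), 511, -0.296), (np.float64(0.36), 1252, -0.313), (np.float64(0.42), 1003, -0.32), (np.float64(0.48), 188, -0.34)]
turn [0.002 0.004 0.001] 0.004 shift [ 0.0579  0.1282 -0.1356] per row [0.0017 0.0038 0.001 ] [ 0.0579  0.1282 -0.1356]
300 [-0.08341763 -0.07768256  0.0360125 ] [0.05839555 0.06910228 0.05261782]
turn [ 0.16  -0.07   0.001] 0.175 shift [0.0456 0.1027 0.0282] per row [ 0.16   -0.0698  0.0014] [0.0456 0.1027 0.0282]
turn [ 0.16  -0.07   0.001] 0.175 shift [0.0186 0.0444 0.1048] per row [ 0.16   -0.0698  0.0014] [0.0186 0.0444 0.1048]
turn [ 0.16  -0.07   0.001] 0.175 shift [0.0456 0.1027 0.0432] per row [ 0.16   -0.0698  0.0014] [0.0456 0.1027 0.0432]
turn [ 0.16  -0.07   0.001] 0.175 shift [0.0186 0.0444 0.1198] per row [ 0.16   -0.0698  0.0014] [0.0186 0.0444 0.1198]
```

View pics/s7z.png

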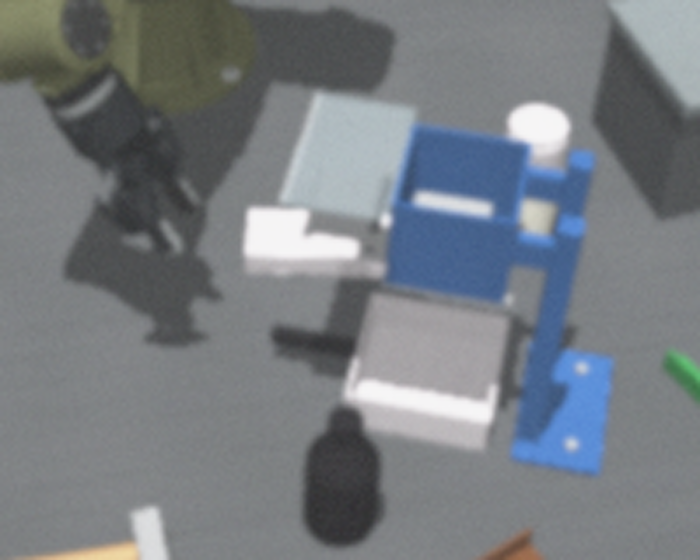

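View pics/wrist7.png

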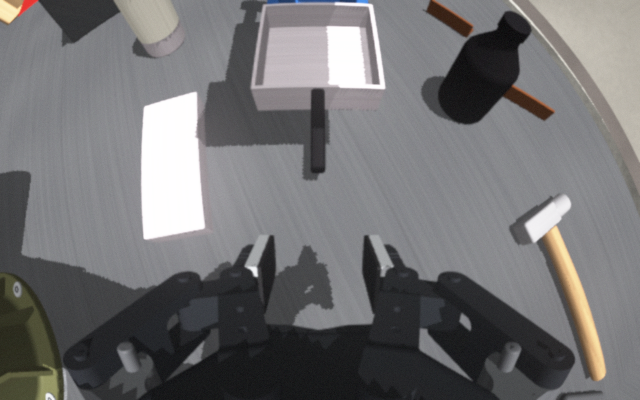

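The pan stands under the bin with its handle straight to the front, and nothing else has moved. Next I'll take up the slanted pose outside the lip with the fingers shut.

Request:
carry_out(targets="0.08 -0.035 0 0 0 0.035 -1;0.08 -0.035 0.001 0.003 0.007 0.035 -1;0 0 0 0.0078 0.0187 0.0348 -1;0 0 0 0.0078 0.0187 0 -1;0 0 0 0 0 0 -1")

```text
time_s: 7.3
ee_pos: [0.4877, -0.0221, 0.3181]
eef_rot: [0.918, -0.201, 0.071, -0.335]
contact_force: [0.1, 0.3, -0.7]
finger_gap: -0.0002
```

```bash
python3 clr.py 8; python3 - <<'E'
from h import *
T=tool(BA,40); zz=T.as_matrix()[:,2]
tip=[-.1326,.1885]
t=BC+tip[0]*BD+[0,0,tip[1]]-.0726*zz; delta(T,t,1)
snap('wrist','wrist8'); 
M=np.stack([BD,[-.907,.421,0],[0,0,1]],1)
for n in('scene0','scene7','top7'):
    s=load(n); b=(cloud(s)-BC)@M
    # paddle & lip points
    m=(b[...,0]>-.165)&(b[...,0]<-.07)&(np.abs(b[...,1])<.09)&(b[...,2]>.15)
    q=b[m]
    for lo,hi in((.15,.2),(.2,.24),(.24,.27),(.27,.30)):
        k=(q[:,2]>lo)&(q[:,2]<=hi); 
        if k.sum(): print(n,lo,k.sum(),q[k].min(0).round(3),q[k].max(0).round(3))
s=load('scene8');c=s['frame'][110:270,250:450,::-1]; cv2.imwrite('pics/s8z.png',cv2.resize(c,None,fx=3.5,fy=3.5,interpolation=cv2.INTER_CUBIC))
E
```

```text
7.3 [-0.351  0.121  1.801  0.74   1.257 -0.171] [ 0.4877226  -0.02214762  0.31812596] [ 0.12020412  0.30627322 -0.66499623] -0.00020928631445099317
top [(np.float64(0.24), 101, -0.184), (np.float64(0.3), 683, -0.208), (np.float64(0.36), 454, -0.247), (np.float64(0.42), 1199, -0.274), (np.float64(0.48), 2111, -0.288), (np.float64(0.54), 178, -0.326)]
scene [(np.float64(0.24), 106, -0.189), (np.float64(0.3), 549, -0.211), (np.float64(0.36), 619, -0.245), (np.float64(0.42), 1045, -0.284), (np.float64(0.48), 1273, -0.292), (np.float64(0.54), 89, -0.334)]
turn [-0.161  0.068 -0.003] 0.174 shift [ 0.0397  0.0815 -0.2369] per row [-0.1606  0.0682 -0.0032] [ 0.0397  0.0815 -0.2369]
turn [-0.002 -0.005 -0.004] 0.007 shift [ 0.0274  0.056  -0.0731] per row [-0.0022 -0.0051 -0.0037] [ 0.0274  0.056  -0.0731]
scene0 0.15 4 [-0.08   0.001  0.188] [-0.071  0.017  0.197]
scene0 0.2 148 [-0.134 -0.058  0.211] [-0.07  -0.018  0.238]
scene0 0.24 4 [-0.081 -0.055  0.241] [-0.075 -0.049  0.244]
scene0 0.27 848 [-0.149 -0.082  0.283] [-0.07   0.075  0.295]
scene7 0.15 4 [-0.08   0.001  0.19 ] [-0.071  0.014  0.197]
scene7 0.2 151 [-0.133 -0.057  0.211] [-0.07  -0.017  0.24 ]
scene7 0.24 1 [-0.075 -0.054  0.241] [-0.075 -0.054  0.241]
scene7 0.27 845 [-0.15  -0.083  0.282] [-0.07   0.074  0.296]
top7 0.27 1569 [-0.145 -0.075  0.281] [-0.07   0.075  0.295]
```

View pics/s8z.png

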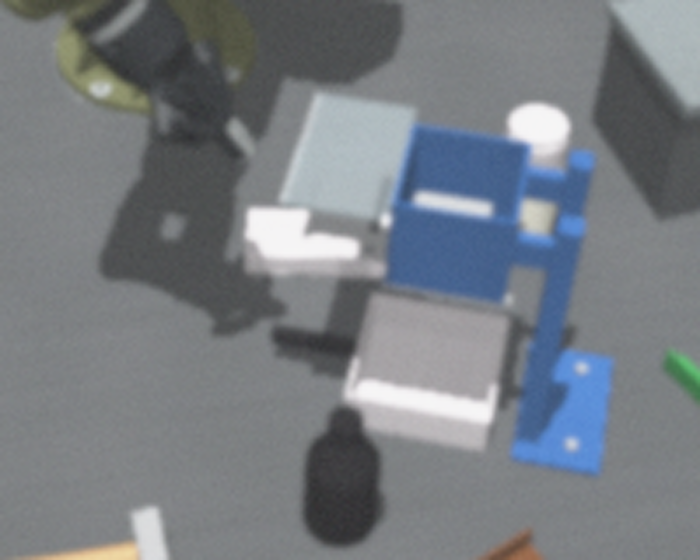

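View pics/wrist8.png

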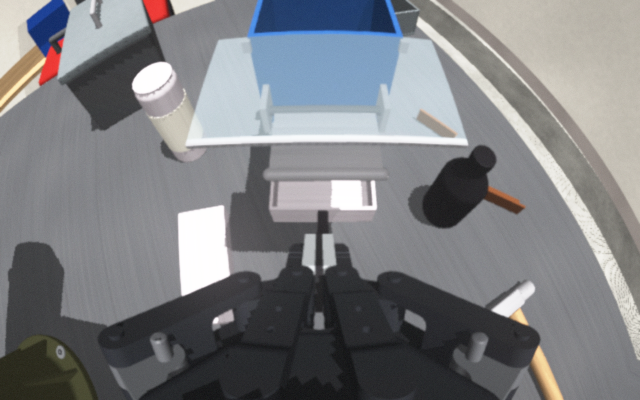

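The wrist view shows the finger tips (320,240) centred on the grey paddle bar, which runs from (265,175) to (385,175) below the lip edge at v≈142. The measured bar front is at -0.133 and the lip edge at -0.147, as given. I'll go in below the paddle.

Request:
carry_out(targets="0 -0.004 -0.004 0.0069 0.014 -0.0183 -1;0 0 0 0.0069 0.014 -0.0183 -1;0 0 0 0.0068 0.014 -0.0183 -1;0 0 0 0.0068 0.014 -0.0182 -1;0 0 0 0 0 0 -1")

```text
time_s: 7.95
ee_pos: [0.5141, 0.0325, 0.2425]
eef_rot: [0.917, -0.204, 0.072, -0.335]
contact_force: [-0.0, 0.1, 0.7]
finger_gap: -0.0001
```

```bash
python3 - <<'E'
from h import *
o=robot.get_obs(); print(o['time_s'],o['q'].round(3),o['ee_pos'],o['contact_force'])
T=tool(BA,40); zz=T.as_matrix()[:,2]
t=BC-.1326*BD+[0,0,.1885]-.0726*zz; delta(T,t,1)
snap('wrist','wrist9'); s=snap('scene','scene9');c=s['frame'][110:270,250:450,::-1]; cv2.imwrite('pics/s9z.png',cv2.resize(c,None,fx=3.5,fy=3.5,interpolation=cv2.INTER_CUBIC))
E
```

```text
7.95 [-0.222  0.247  1.845  0.811  1.052 -0.205] [0.51406553 0.03252236 0.24247269] [-0.00677202  0.07695816  0.744654  ]
turn [-0.003 -0.004  0.001] 0.005 shift [ 0.0004 -0.0001  0.0016] per row [-0.0025 -0.0043  0.0009] [ 0.0004 -0.0001  0.0016]
```

View pics/wrist9.png

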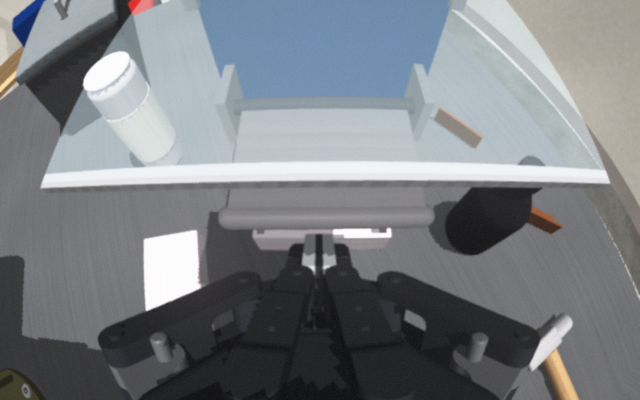

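View pics/s9z.png

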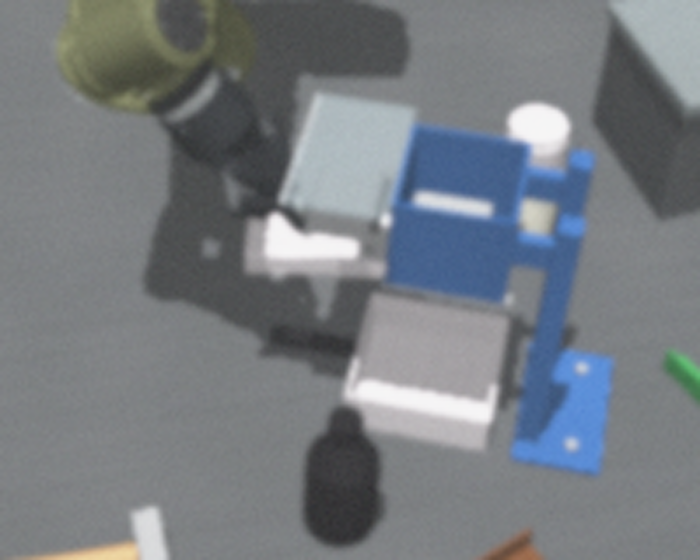

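The bar, from (225,217) to (435,217), covers the finger tip at (320,240), so the tip is below it. I'll raise until it touches.

Request:
carry_out(targets="0 0 0 0 0 0.006 -1;0 0 0 0 0 0.006 -1;0 0 0 0 0 0.006 -1;0 0 0 0 0 0.006 -1;0 0 0 0 0 0 -1")

```text
time_s: 8.55
ee_pos: [0.5148, 0.0313, 0.2704]
eef_rot: [0.917, -0.203, 0.075, -0.334]
contact_force: [-2.3, -7.4, -0.9]
finger_gap: -0.0001
```

Request:
carry_out(targets="0 0 0 0 0 0.005 -1;0 0 0 0 0 0.005 -1;0 0 0 0 0 0.004 -1;0 0 0 0 0 0 -1")

```text
time_s: 8.95
ee_pos: [0.5147, 0.0319, 0.2839]
eef_rot: [0.917, -0.203, 0.074, -0.335]
contact_force: [-1.8, -2.8, -2.6]
finger_gap: 0.0
```

```bash
python3 - <<'E'
from h import *
o=robot.get_obs(); print(o['time_s'],o['ee_pos'],o['contact_force'])
snap('wrist','wrist10'); s=snap('scene','scene10');c=s['frame'][110:270,250:450,::-1]; cv2.imwrite('pics/s10z.png',cv2.resize(c,None,fx=3.5,fy=3.5,interpolation=cv2.INTER_CUBIC))
E
```

```text
8.95 [0.51465949 0.03190819 0.2839384 ] [-1.82094403 -2.83968093 -2.56574549]
```

View pics/wrist10.png

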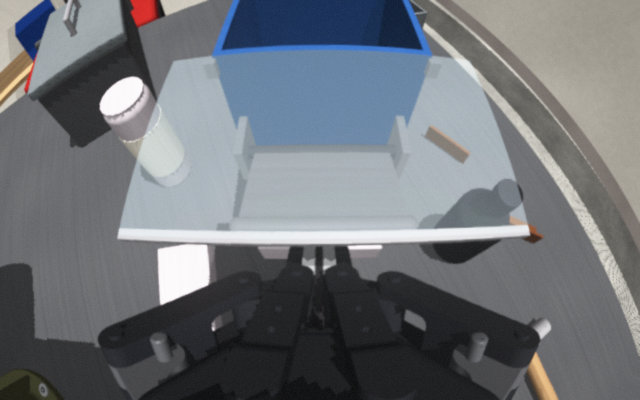

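View pics/s10z.png

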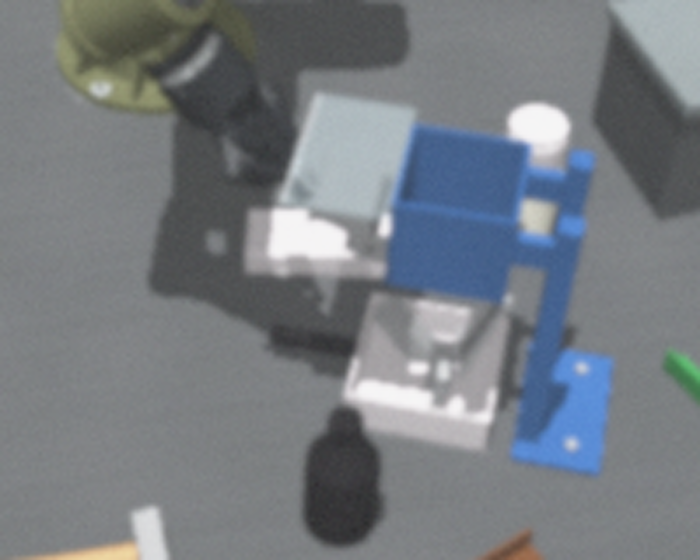

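The latch let go: the flap hangs open and the offcuts are dropping into the pan at (430,360). I'll lower the finger, back out the way it came, and let things settle.

Request:
carry_out(targets="0 0 0 0 0 -0.01 -1;0 0 0 0 0 -0.01 -1;0 0 0 0 0 -0.01 -1;0 0 0 0 0 -0.01 -1;0 0 0 -0.0084 -0.0181 0 -1;0 0 0 -0.0084 -0.0181 0.01 -1;0 0 0 -0.0084 -0.0181 0.02 -1;0 0 0 -0.0084 -0.0181 0.02 -1;0 0 0 -0.0084 -0.0181 0.02 -1;0 0 0 -0.0084 -0.0181 0.02 -1;0 0 0 -0.0126 -0.0272 0.02 -1;0 0 0 0 0 0 -1")

```text
time_s: 10.25
ee_pos: [0.4515, -0.106, 0.3557]
eef_rot: [0.917, -0.204, 0.077, -0.334]
contact_force: [0.1, 0.1, -0.3]
finger_gap: -0.0002
```

Request:
carry_out(targets="0 0 0 -0.0126 -0.0272 0.02 -1;0 0 0 -0.0126 -0.0272 0.02 -1;0 0 0 0 0 0 -1;0 0 0 0 0 0 -1;0 0 0 0 0 0 -1;0 0 0 0 0 0 -1;0 0 0 0 0 0 -1;0 0 0 0 0 0 -1;0 0 0 0 0 0 -1;0 0 0 0 0 0 -1")

```text
time_s: 11.25
ee_pos: [0.4265, -0.1583, 0.3933]
eef_rot: [0.917, -0.203, 0.074, -0.335]
contact_force: [-0.0, -1.1, -0.1]
finger_gap: -0.0001
```

```bash
python3 - <<'E'
from h import *
o=robot.get_obs(); print(o['time_s'],o['ee_pos'],o['contact_force'])
snap('wrist','wrist11'); s=snap('scene','scene11');c=s['frame'][110:270,250:450,::-1]; cv2.imwrite('pics/s11z.png',cv2.resize(c,None,fx=3.5,fy=3.5,interpolation=cv2.INTER_CUBIC))
snap('top','top11')
M=np.stack([BD,[-.907,.421,0],[0,0,1]],1)
for n in('scene7','scene11'):
    s=load(n); b=(cloud(s)-BC)@M
    z=b[...,2]; m=(z>.036)&(z<.055)&(np.abs(b[...,0])<.09)&(np.abs(b[...,1])<.1)&(s['frame'].min(-1)>90)
    q=b[m]; print(m.sum(),q.min(0),q.max(0))
E
```

```text
11.25 [ 0.42650698 -0.15832052  0.39333543] [-0.02536296 -1.13843943 -0.09924071]
300 [-0.08341763 -0.07768256  0.0360125 ] [0.05839555 0.06910228 0.05261782]
392 [-0.0840536  -0.07720962  0.03604309] [0.08543346 0.07056166 0.05498221]
```

View pics/wrist11.png

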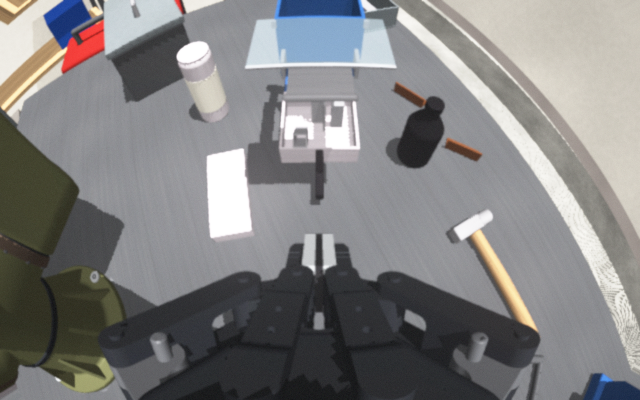

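View pics/s11z.png

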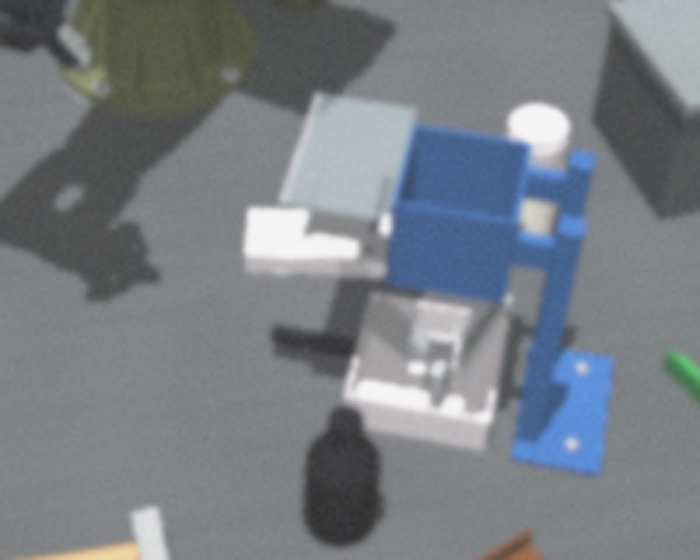

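View pics/top11.png

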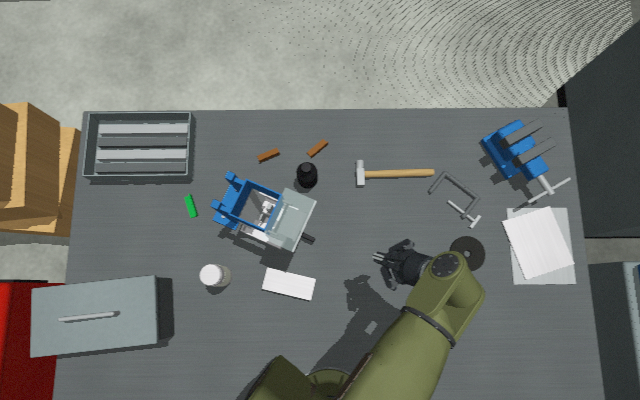

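```bash
python3 - <<'E'
from h import *
a=load('wrist11')['frame'][70:210,250:390,::-1]; b=load('top11')['frame'][165:255,205:325,::-1]
cv2.imwrite('pics/z11.png',np.hstack([cv2.resize(a,(390,390),interpolation=cv2.INTER_CUBIC),cv2.resize(b,(400,390),interpolation=cv2.INTER_CUBIC)]))
E
```

```text
(no output)
```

View pics/z11.png

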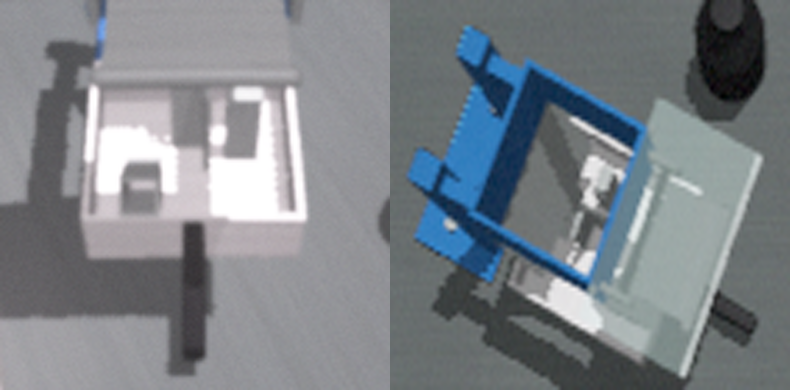

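Three pieces are visible in the pan: the tube at front left, one in the middle and a flat one at right. I'll take a closer look to be sure none is hung up.

Request:
carry_out(targets="0 0 0 0.0084 0.0181 -0.03 -1;0 0 0 0.0084 0.0181 -0.03 -1;0 0 0 0.0084 0.0181 -0.03 -1;0 0 0 0.0084 0.0181 -0.03 -1;0 0 0 0 0 0 -1")

```text
time_s: 11.9
ee_pos: [0.4595, -0.0842, 0.2703]
eef_rot: [0.917, -0.204, 0.071, -0.335]
contact_force: [0.1, -0.1, 1.7]
finger_gap: 0.0004
```

```bash
python3 - <<'E'
from h import *
s=snap('wrist','wrist12'); o=robot.get_obs(); print(o['time_s'],o['contact_force'])
h,w=s['range_z'].shape;u,v=np.meshgrid(np.arange(w),np.arange(h));x=(u-s['cx'])/s['fx'];y=(v-s['cy'])/s['fy'];r=np.hypot(x,y)+1e-9
k=np.tan(r)/r; z=s['range_z']; p=np.stack([x*k*z,y*k*z,z],-1)@R.from_quat(s['orientation']).as_matrix().T+s['position']
b=(p-BC)@np.stack([BD,[-.907,.421,0],[0,0,1]],1)
a=s['frame'][50:250,220:420,::-1]; cv2.imwrite('pics/z12.png',cv2.resize(a,None,fx=3,fy=3,interpolation=cv2.INTER_CUBIC))
hm=np.where((b[...,2]>.002)&(b[...,2]<.2)&(np.abs(b[...,0])<.1)&(np.abs(b[...,1])<.1),b[...,2]*1000,0)
a=hm[50:250,220:420]; cv2.imwrite('pics/h12.png',cv2.applyColorMap(cv2.resize(np.clip(a*3,0,255).astype(np.uint8),None,fx=3,fy=3,interpolation=0),cv2.COLORMAP_JET))
E
```

```text
11.95 [0.15403191 0.02117771 0.326708  ]
```

View pics/z12.png

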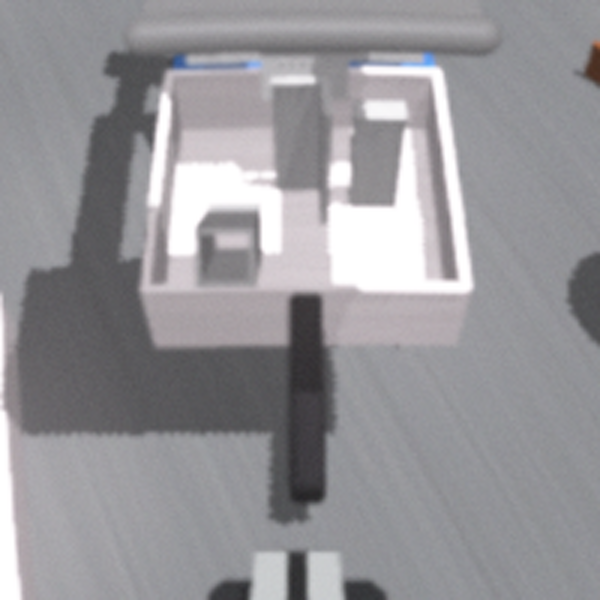

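View pics/h12.png

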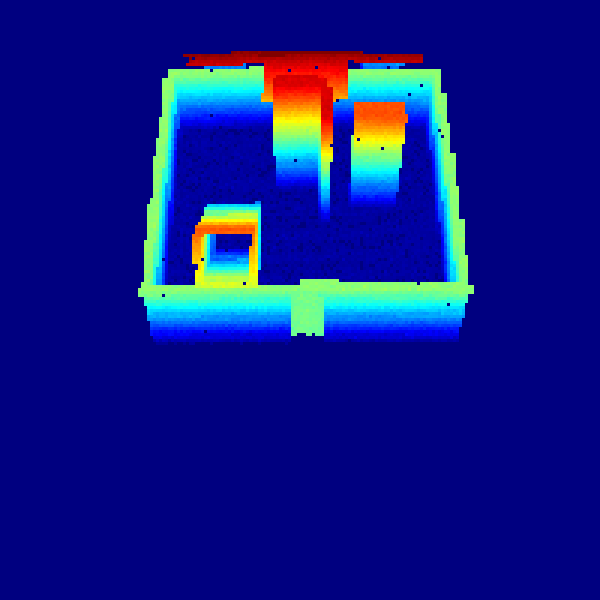

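All three offcuts stand on end inside the pan, and the depth map shows them all starting on its floor. They are the tube at (230,245), the angle at (300,130) and the bar at (378,150). Next I'll check the other things on the bench and hand in.

```bash
python3 - <<'E'
from h import *
A=load('scene0')['frame'].astype(int);s=snap('scene','scene13');B=s['frame'].astype(int);C=load('scene11')['frame'].astype(int)
d=lambda X,Y,r:np.abs(X-Y).max(-1)[r[1]:r[3],r[0]:r[2]].mean().round(1)
for n,r in dict(can=(392,138,416,160),bottle=(334,225,360,266),hammer=(212,252,302,288),clamp=(162,235,222,290),disc=(165,205,205,238),tin=(318,165,350,190),angles=(330,260,408,300),green=(436,208,462,230)).items(): print(n,d(A,B,r))
print('pan 11 vs 13',d(C,B,(345,190,400,240)), robot.get_obs()['time_s'],robot.get_obs()['contact_force'])
print(robot.close_job())
E
```

```text
can 1.9
bottle 6.5
hammer 2.5
clamp 2.4
disc 2.7
tin 1.5
angles 2.5
green 2.5
pan 11 vs 13 2.4 12.0 [0.51760154 0.04599432 0.2938666 ]
the job is handed in; nothing more can be done
None
```

I slid the scrap pan under the bin by its handle, set it down, then pushed the paddle up from below the clear lip. The latch let go, the floor dropped open and all three offcuts fell into the pan. I handed the job in at about 12 s of the allowed 45 s.

**Pan position:** it stands square to the bin, about 12 mm in front of the bin's centre and 4 mm to one side. That is about 4 mm from the drop spot in each direction, against the 22 mm allowed.

**Offcuts:** the close wrist picture and its depth map show the tube, the angle and the bar all inside the pan, standing more or less on end. They looked the same in pictures 0.75 s apart.

**Other things on the bench:** the before-and-after comparison showed only image noise for most items. The bottle's patch differed a little more (6.5 against about 2.5), probably because the pan is now right behind it in that view. It showed no visible shift in the pictures, but I did not measure its position again.

**Forces:** the readings I took stayed below about 8 N, and the robot was touching nothing at the end.

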